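# Put the tea tray away in its slotted holder

### The arm

A 7-joint arm with a two-finger parallel gripper is mounted at the origin on the work surface. World frame = base frame: x ahead of the robot, y to its left, z up, the work surface at z = 0. Lengths are in m, angles in rad, forces in N, time in s.
With the tool pointing down it reaches from about 0.4 to 0.85 m from the base axis. Payload 10.4 kg.
Tool frame: the origin (TCP) lies at the very end of the fingers, on their centre line; the grasp point (between the pads) lies 19 mm behind it; z points along the fingers, y is the line along which they close (so a half turn about z gives the same grasp; the last joint's range is limited). The gripper opens to 85 mm and grips with 20 to 120 N. Pads are 22 mm wide; open, the fingers measure 114 mm over their backs; the gripper's body (76 mm by 85 mm) begins 54 mm behind the grasp point. The pads swing forward as they close: fully open they stand 13 mm farther back than shut.
Start: joints at [1.081, 0.332, -0.065, 1.46, 0.022, 1.35, -0.088], TCP at [0.281, -0.558, 0.231] pointing down, gripper open.
Joint ranges: [-2.6, 2.6], [-0.5, 2.12], [-1.47, 1.34], [0.16, 2.42], [-1.27, 4.41], [0.06, 2.06], [-2.6, 2.6]. Speed limits (rad/s): [2.22, 2.22, 2.79, 2.79, 3.14, 3.14, 3.14].

### API

Orientations are given as a unit quaternion [x, y, z, w].
In Python, from workcell import * gives the robot as it stands. The module is installed in compiled form; this text tells all that it offers.
- The arm moves only by the tool carry_out, never from a script. Its argument "motion" is a list of rows, each an object with "xyz": the shift along the tool's x, y, z in m, a list of three; "angular": the turn, a rotation vector about the tool's x, y, z in degrees, a list of three. A call has 1 to 12 rows; each row is the pose to reach, as a shift and turn from the pose commanded when the call began, along the tool's axes at that moment; what a row does not reach only later rows make up. A row lasts 1/10 s, in which the tool goes at most 50 mm and 8.59 degrees, less where a joint would pass 70% of its speed; a pose out of reach is approached as far as the arm can. A call with a gripper value outside its range is refused whole. "hand" is the opening, from 0 (shut) to 1 (fully open), set as the call begins (left out, the last holds). The fingers move at their own pace and stop on an object; "grip_force" is the grip in N (left out, the last holds). Time passes only in rows, so rows that repeat a pose let the fingers close. It gives the time, the measured TCP pose, the force, the opening and the grip force at its end, in the units of the state.
- get_obs(): the state, without advancing time (a new reading comes with each control period).
- camera(name): name is "side" or "top"; returns a dict with "img" (384x512x3 uint8, red, green, blue), "fx", "fy", "cx", "cy" (pixels), "extrinsics" (4x4, takes a point from camera to world coordinates). Camera axes: x right, y up, looking along -z (the intrinsics and any distortion apply to the point x, -y, -z); pixel columns grow to the right and rows downward; lengths in m; the calibration is good to about 2 mm. A picture is of the moment at which its call begins. There is no depth.
- hand_in(): hands the job in; it is judged then, once.
The state is a dict: "clock": time; "joint_pos": joint angles; "joint_velocities": joint speeds; "tau": joint torques, N m; "position": TCP position; "ee_rot": TCP orientation; "ft_force": force on the tool from outside, world axes, zero at the start; "torque": the same for the moment, N m; "grip_width": opening from 0.0 (shut) to 1.0 (fully open); "grasp_force": force on a finger pad.
Only numpy, scipy, OpenCV 4.12 (cv2) and the standard library are available. Lean on these libraries where they do the work, as an engineer would, in place of code of your own. Each camera call takes 0.05 s, during which the arm holds its last target. There are 200 camera calls.

### The job

Set the loose tea glass upright in the empty place on the round tray, then push the loaded tray along the ledge, without lifting it, until it is fully home under the lips of the low tray holder; the holder's keeper bar stands across the mouth and has to be swung outward first. Finally swing the keeper bar fully shut behind the tray. Keep all four glasses standing on the tray and leave everything else where it stands.

Things in the scene. Friction and masses are not known exactly. Their poses are not given: they have to be found in the camera images.
- tray: Round steel tray, 200 mm outside diameter, upright rim 24 mm high and 3 mm thick, floor 4 mm thick, 0.26 to 0.46 kg; origin at the centre of its underside, z up. Three glasses stand on it about 54 mm from its centre, at three corners of a square; the fourth corner is empty. It slides on the bare ledge.
- glass_a: tea glass, plain clear, open at the top, round: 54 mm across the rim, 51 mm at the foot, 70 mm tall, wall 3 mm, 0.11 kg; origin at the centre of its underside, z up. Stands on the tray at the start.
- glass_b: tea glass, plain clear, open at the top, round: 54 mm across the rim, 51 mm at the foot, 70 mm tall, wall 3 mm, 0.11 kg; origin at the centre of its underside, z up. Stands on the tray at the start, in the middle of the three: the empty place lies across from it.
- glass_c: tea glass, plain clear, open at the top, round: 54 mm across the rim, 51 mm at the foot, 70 mm tall, wall 3 mm, 0.11 kg; origin at the centre of its underside, z up. Stands on the tray at the start.
- glass_d: tea glass, plain clear, open at the top, round: 54 mm across the rim, 51 mm at the foot, 70 mm tall, wall 3 mm, 0.11 kg; origin at the centre of its underside, z up. The loose one: stands on the ledge between the tray and the holder at the start.
- home (a point): On the ledge in the middle of the fixed low steel tray holder: the tray's centre when fully home. x axis: level, into the holder (push direction); y left of that; z up. No floor, no roof. Back stop 50 mm high, inner face at x = 100.5 mm. Side walls from x = -100 (the mouth) to +104 mm, inner faces at y = +-106, outer +-114 mm, 34 mm high.
- mouth (a point): Middle of the holder's mouth, on the ledge, 100 mm before home (same axes). A lip on each side wall reaches inward to 92 mm from the middle line, underside 30 mm above the ledge: the tray's rim slides beneath it. A lead-in plate on the -y side flares outward from the wall's end, from (0, -109) to (-35, -125) mm in this frame.
- pivot (a point): Pivot of the keeper bar, on the ledge beside the mouth: 14 mm outside the mouth and 120 mm to the +y side of the middle line (same axes as home).
- keeper_bar (a joint): Angle of the keeper, a steel bar 100 mm long from the pivot, 12 mm wide, 8 to 20 mm above the ledge. 0 = shut: it points along the holder's -y across the mouth. It swings outward, clockwise from above: 1.57 = straight out (-x), limit 2.1; past 1.7 clear of the tray's way. It stays where left (about 1 N at the knob) and starts 0 to 0.6, where it blocks the tray.
- knob (a point): Upright round wooden knob near the free end of the keeper bar, 90 mm from the pivot: 16 mm diameter, standing from 20 to 62 mm above the ledge, so it can be pinched or pushed. This point is on its axis 48 mm above the ledge.
- kettle: Tall aluminium kettle, 120 mm diameter, 185 mm tall, spout along its +x reaching 100 mm from the axis, handle along its -x reaching 88 mm (both more than 45 mm above the ledge); origin at the centre of its underside. Leave alone.
- dabba: Steel dabba (lunch box) with a latched lid, 94 x 144 x 72 mm (x, y, z); origin at the centre of its underside. Leave alone.
- mortar: Steel mortar with its pestle in it, 90 mm diameter, 85 mm tall (pestle to 140 mm); origin at the centre of its underside. Leave alone.
- jar: Round steel spice jar with a lid, 68 mm diameter, 85 mm tall; stands on the robot's side of the way from tray to holder; origin at the centre of its underside. Leave alone.
- rolling_stand: Round wooden rolling stand on three short feet, 150 mm diameter, 45 mm high; origin at the centre of its underside. Leave alone.
- pot_holder: Red silicone pot holder disc, 150 mm diameter, 9 mm thick, flat on the ledge; origin at the centre of its underside. Leave alone.
- tiffin: Stacked steel tiffin carrier, 126 mm across with its bail handle, 198 mm tall; origin at the centre of its underside. Leave alone.
Things that resemble listed ones, but are neither listed nor needed, are in the scene too. What is shaped like the glass_b but green or pink is not meant.

How it is judged:
On the way, in this order (a step that is already met when the one before it is completed fails the run):
1. the loose glass stands upright on the tray, let go, while the tray is still outside the holder (horizontal distance between glass_d and tray below 0.08 m and z of glass_d in the frame of tray below 0.012 m and angle between glass_d's own z axis and vertical below 0.1 rad and contact force between the fingers and glass_d below 0.2 N and x of tray in the frame of home below -0.1 m), for 0.2 s.
2. the tray is fully home in the holder with four glasses standing on it (x of tray in the frame of home between -0.008 and 0.012 m and y of tray in the frame of home between -0.012 and 0.012 m and height (world z) of tray below 0.006 m and angle between tray's own z axis and vertical below 0.05 rad and horizontal distance between each of glass_a, glass_b, glass_c, glass_d and tray below 0.08 m and z of each of glass_a, glass_b, glass_c, glass_d in the frame of tray below 0.012 m and angle between each of glass_a, glass_b, glass_c, glass_d's own z axis and vertical below 0.1 rad), for 0.2 s.
At the end, for the whole second after the job is handed in: The tray lies flat and at rest in the holder, its centre no more than 8 mm short of home and within 12 mm sideways; all four glasses stand upright (within 0.1 rad) on its floor, within 80 mm of its centre; the keeper bar is shut to less than 0.12 rad (all of step 2 and value of joint keeper_bar below 0.12 rad and linear speed of tray below 0.01 m/s and linear speed of each of glass_a, glass_b, glass_c, glass_d below 0.02 m/s); the robot touches nothing.
It fails at once if a glass is tipped by more than 0.4 rad (angle between any of glass_a, glass_b, glass_c, glass_d's own z axis and vertical above 0.4 rad).
It fails at once if the tray is lifted by more than 12 mm or tilted by more than 0.12 rad (height (world z) of tray above 0.012 m or angle between tray's own z axis and vertical above 0.12 rad).
It fails at once if a bystander is shifted by more than 20 mm (distance of any of kettle, dabba, mortar, jar, rolling_stand, pot_holder, tiffin from where it was at the start of the episode above 0.02 m).
It also fails if it takes over 72 s, if anything falls off the work surface, if the arm or the gripper's body presses on something with over 40 N, if the wrist force passes 120 N, or if a joint passes its speed limit or range.

## Working session

There is one attempt and no reset: what is moved stays moved. The work goes in short steps, Python scripts to look and compute and a tool call to move; the robot and the scene stay as the last step left them, time stands still between calls to the robot, and variables do not carry over. Pictures are saved under pics/ and viewed, at most 10 in all, crops included, and the job is handed in when it is done.

Besides the shell and the picture viewer there is one more tool, called as a command line: name --argument value ..., lists and objects as JSON in quotes. carry_out: Moves the arm, as the interface text tells. Its arguments: {"type":"object","properties":{"motion":{"type":"array"},"hand":{"type":"number"},"grip_force":{"type":"number"}},"required":["motion"]}

```bash
mkdir -p pics; cat > h.py <<'E'
from workcell import *
import numpy as np, cv2
from scipy.spatial.transform import Rotation as R
def snap(n,f):
    c=camera(n); cv2.imwrite('pics/'+f,c['img'][:,:,::-1]); np.savez('pics/'+n+'.npz',**{k:np.array(v) for k,v in c.items()}); return c
def load(n): return dict(np.load('pics/'+n+'.npz'))
def ray(c,u,v,z):
    E=c['extrinsics']; d=E[:3,:3]@np.array([(u-c['cx'])/c['fx'],-(v-c['cy'])/c['fy'],-1.]); o=E[:3,3]
    return o+d*(z-o[2])/d[2]
def proj(c,p):
    E=c['extrinsics']; q=E[:3,:3].T@(np.array(p)-E[:3,3]); return np.array([c['cx']+c['fx']*q[0]/-q[2], c['cy']-c['fy']*q[1]/-q[2]])
E
python3 - <<'E'
from h import *
for n in('top','side'):
    c=snap(n,n+'0.png'); print(c.keys(),c['fx'],c['fy'],c['cx'],c['cy'],np.round(c['extrinsics'],3).tolist())
o=get_obs();print(o)
E
```

```text
dict_keys(['img', 'fx', 'fy', 'cx', 'cy', 'extrinsics']) 401.22294998432926 401.22294998432926 259.6069052621552 192.5216695493606 [[-0.005, 0.996, -0.09, 0.435], [-1.0, -0.003, 0.02, 0.01], [0.02, 0.09, 0.996, 1.351], [0.0, 0.0, 0.0, 1.0]]
dict_keys(['img', 'fx', 'fy', 'cx', 'cy', 'extrinsics']) 348.3609702790505 348.3609702790505 256.48016307907375 186.89280031857461 [[-0.982, 0.118, -0.146, 0.395], [-0.187, -0.617, 0.764, 0.859], [0.0, 0.778, 0.628, 0.759], [0.0, 0.0, 0.0, 1.0]]
{'clock': 0.1, 'joint_pos': array([ 1.08143375,  0.33281684, -0.06473144,  1.46087882,  0.0216177 ,
        1.34989038, -0.08848221]), 'joint_velocities': array([ 4.43359964e-05, -2.39582011e-03,  1.37275009e-04, -2.06127006e-03,
        2.52215978e-04,  9.17194120e-04,  1.42810694e-03]), 'tau': array([ 1.30223278e-03, -6.26749349e+01,  4.94164356e-02, -3.92428207e+01,
        1.64727552e-02,  6.94282426e-03, -1.38901319e-05]), 'position': array([ 0.28110251, -0.5578329 ,  0.23058021]), 'ee_rot': array([ 9.72881550e-01,  2.31302983e-01, -1.81844915e-04, -6.22482540e-04]), 'ft_force': array([0.30501574, 0.22877118, 0.13861519]), 'torque': array([-0.07305907, -0.04300539,  0.04215127]), 'grasp_force': 0.0, 'grip_width': 0.9989365352507201}
```

View pics/top0.png

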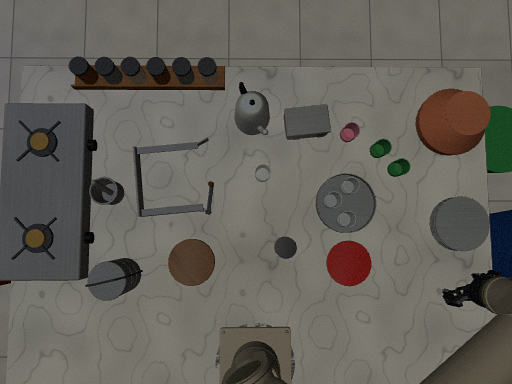

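View pics/side0.png

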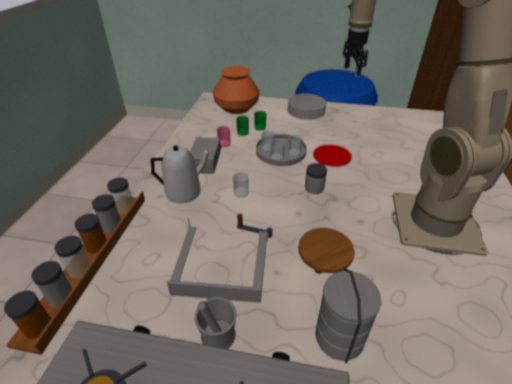

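Top view: the tray is at (346,203) with three clear glasses and the holder at about (172,180), mouth facing right (world −y). The keeper pivot is near (209,211), the knob near (211,184). Loose-glass candidates are clear (262,173), pink (349,131) and green (380,148), (398,167). Only the clear one at (262,173) fits, being uncoloured and between tray and holder. I'll confirm it in an enlarged crop.

```bash
python3 - <<'E'
from h import *
c=load('top'); im=c['img'][125:255,125:385,::-1]
im=cv2.resize(im,None,fx=3,fy=3,interpolation=cv2.INTER_CUBIC)
im=cv2.convertScaleAbs(im,alpha=1.6)
cv2.imwrite('pics/crop0.png',im)
E
```

```text
(no output)
```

View pics/crop0.png

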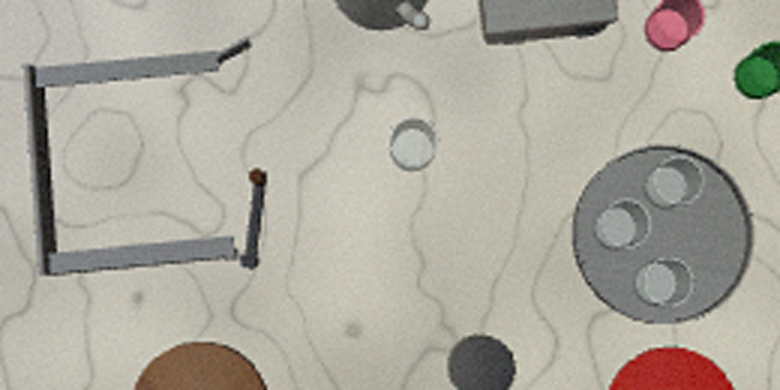

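The crop confirms it: the clear glass foot is at crop (413,145) and is colourless. The tray glass feet are at (667,186), (615,228) (the middle one, b) and (658,283), so the empty place is near (710,241). Next I compute positions.

```bash
python3 - <<'E'
from h import *
c=load('top')
P=lambda u,v,z: ray(c,(u+.5)/3-.5+125,(v+.5)/3-.5+125,z)
for n,u,v,z in [('d',413,145,.003),('a',667,186,.007),('b',615,228,.007),('cc',658,283,.007),('trayrim',662,234,.024),('rimL',574,234,.024),('rimR',750,234,.024),('rimT',662,146,.024),('rimB',662,323,.024),('knob',258,176,.062),('piv',250,262,.02),('jar',482,366,.085),
 ('lipU1',38,86,.034),('lipU2',218,68,.034),('lipL1',52,254,.034),('lipL2',233,237,.034),('wallLend',236,258,.034),('leadend',250,42,.034)]:
    print(n,np.round(P(u,v,z)[:2],4))
U1,U2,L1,L2=[P(*p,.034)[:2] for p in((38,86),(218,68),(52,254),(233,237))]
d=(U1-U2)/np.linalg.norm(U1-U2)+(L1-L2)/np.linalg.norm(L1-L2); d/=np.linalg.norm(d); n=np.array([-d[1],d[0]])
m=(U2+L2)/2; m=m; print('d',d,'ang',np.degrees(np.arctan2(d[1],d[0])),'mouth?',m,'width',n@(L2-U2))
s=load('side')
print([ (k,np.round(proj(s,p),1)) for k,p in dict(d=P(413,145,.003),knob=P(258,176,.062)).items()])
# fit holder: overlay
E
```

```text
d [ 0.6241 -0.027 ]
a [ 0.5763 -0.3131]
b [ 0.5291 -0.2533]
cc [ 0.4672 -0.3003]
trayrim [ 0.521  -0.3021]
rimL [ 0.5214 -0.2042]
rimR [ 0.5207 -0.4003]
rimT [ 0.6195 -0.3045]
rimB [ 0.4228 -0.2997]
knob [0.5826 0.1415]
piv [0.492 0.154]
jar [ 0.3797 -0.0956]
lipU1 [0.6862 0.3868]
lipU2 [0.7062 0.1892]
lipL1 [0.501  0.3675]
lipL2 [0.5188 0.1712]
wallLend [0.4958 0.1677]
leadend [0.7354 0.1541]
d [-0.09542798  0.99543634] ang 95.47595308150291 mouth? [0.61249854 0.180203  ] width 0.1882439345578394
[('d', array([239.1, 191. ])), ('knob', array([239.3, 213.4]))]
```

```bash
cat >> h.py <<'E'
def rows(*T):
    """world targets (x,y,z,yaw of tool x in deg), tool pointing down -> tool-frame rows"""
    o=get_obs(); r0=R.from_quat(o['ee_rot']); p=o['position']
    for x,y,z,a in T:
        r=R.from_euler('z',a,degrees=True)*R.from_euler('x',180,degrees=True)
        print(np.round(r0.inv().apply(np.array([x,y,z])-p),3).tolist(), np.round(np.degrees((r0.inv()*r).as_rotvec()),1).tolist())
E
python3 - <<'E'
from h import *
rows((.583,.142,.16,95.5),(.583,.142,.029,95.5))
s=load('side');c=load('top')
print('kettle base',ray(s,182,193,0))
def tri(ut,us):
    A=[];b=[]
    for k,u in((c,ut),(s,us)):
        o=k['extrinsics'][:3,3]; d=ray(k,*u,0)-o; d/=np.linalg.norm(d); M=np.eye(3)-np.outer(d,d); A.append(M); b.append(M@o)
    return np.linalg.solve(A[0]+A[1],b[0]+b[1])
print('spout',tri((263,131),(206,153)),'ketTop',tri((252,101),(178,149)))
E
```

```text
[0.585, -0.489, 0.071] [-0.1, -0.0, -68.8]
[0.585, -0.489, 0.202] [-0.1, -0.0, -68.8]
kettle base [0.81266745 0.01612655 0.        ]
spout [ 0.73076831 -0.02650209  0.14490563] ketTop [0.81242039 0.0059123  0.17168248]
```

carry_out --motion '[{"xyz":[0.585,-0.489,0.02],"angular":[0,0,-68.8]},{"xyz":[0.585,-0.489,0.02],"angular":[0,0,-68.8]},{"xyz":[0.585,-0.489,0.02],"angular":[0,0,-68.8]},{"xyz":[0.585,-0.489,0.02],"angular":[0,0,-68.8]},{"xyz":[0.585,-0.489,0.02],"angular":[0,0,-68.8]},{"xyz":[0.585,-0.489,0.02],"angular":[0,0,-68.8]},{"xyz":[0.585,-0.489,0.02],"angular":[0,0,-68.8]},{"xyz":[0.585,-0.489,0.02],"angular":[0,0,-68.8]},{"xyz":[0.585,-0.489,0.02],"angular":[0,0,-68.8]},{"xyz":[0.585,-0.489,0.02],"angular":[0,0,-68.8]},{"xyz":[0.585,-0.489,0.02],"angular":[0,0,-68.8]},{"xyz":[0.585,-0.489,0.02],"angular":[0,0,-68.8]}]' --hand 1

```text
clock: 1.3
position: [0.5194, -0.0057, 0.2155]
ee_rot: [0.672, 0.74, -0.0, 0.0]
ft_force: [0.4, -0.5, -0.7]
grip_width: 1.002
grasp_force: 0.0
```

```bash
python3 - <<'E'
from h import *
print(get_obs()['position'],get_obs()['clock'])
rows((.583,.142,.16,95.5),(.583,.142,.029,95.5))
E
```

```text
[ 0.51942839 -0.00572123  0.21553655] 1.3
[0.141, 0.077, 0.055] [0.0, 0.0, 0.0]
[0.141, 0.077, 0.186] [0.0, 0.0, 0.0]
```

carry_out --motion '[{"xyz":[0.05,0.027,0.03],"angular":[0,0,0]},{"xyz":[0.09,0.05,0.05],"angular":[0,0,0]},{"xyz":[0.125,0.068,0.06],"angular":[0,0,0]},{"xyz":[0.141,0.077,0.075],"angular":[0,0,0]},{"xyz":[0.141,0.077,0.1],"angular":[0,0,0]},{"xyz":[0.141,0.077,0.13],"angular":[0,0,0]},{"xyz":[0.141,0.077,0.16],"angular":[0,0,0]},{"xyz":[0.141,0.077,0.18],"angular":[0,0,0]},{"xyz":[0.141,0.077,0.186],"angular":[0,0,0]},{"xyz":[0.141,0.077,0.186],"angular":[0,0,0]}]'

```text
clock: 2.3
position: [0.5816, 0.1401, 0.0289]
ee_rot: [0.672, 0.741, -0.001, -0.001]
ft_force: [0.6, -0.1, 0.1]
grip_width: 0.996
grasp_force: 0.0
```

carry_out --motion '[{"xyz":[0,0,0],"angular":[0,0,0]},{"xyz":[0,0,0],"angular":[0,0,0]},{"xyz":[0,0,0],"angular":[0,0,0]},{"xyz":[0,0,0],"angular":[0,0,0]},{"xyz":[0,0,0],"angular":[0,0,0]},{"xyz":[0,0,0],"angular":[0,0,0]},{"xyz":[0,0,0],"angular":[0,0,0]}]' --hand 0 --grip_force 20

```text
clock: 3.0
position: [0.5826, 0.1402, 0.03]
ee_rot: [0.672, 0.74, 0.0, 0.0]
ft_force: [1.0, -0.4, 3.6]
grip_width: 0.178
grasp_force: 22.0
```

```bash
python3 - <<'E'
from h import *
o=get_obs();print(o['position'],o['grip_width'],o['grasp_force'],o['ft_force'])
p=o['position']; pv=np.array([.4940,.1547])
v=p[:2]-pv; a0=np.arctan2(v[1],v[0]); r=np.hypot(*v); print(r,np.degrees(a0), 'phi',5.5-np.degrees(a0))
a1=np.radians(5.5)-1.9
rr=np.linspace(r,.09,13)
rows(*[(pv[0]+q*np.cos(a),pv[1]+q*np.sin(a),.029,95.5) for a,q in list(zip(np.linspace(a0,a1,13),rr))[1:]])
E
```

```text
[0.58263369 0.14024522 0.02999559] 0.17833231808863606 21.95710837841034 [ 0.95607814 -0.38432889  3.64902835]
0.08980462839461287 -9.262513796342931 phi 14.762513796342931
[-0.012, -0.004, 0.001] [0.1, 0.0, 0.0]
[-0.023, -0.009, 0.001] [0.1, 0.0, 0.0]
[-0.033, -0.016, 0.001] [0.1, 0.0, 0.0]
[-0.042, -0.025, 0.001] [0.1, 0.0, 0.0]
[-0.05, -0.034, 0.001] [0.1, 0.0, 0.0]
[-0.056, -0.044, 0.001] [0.1, 0.0, 0.0]
[-0.061, -0.056, 0.001] [0.1, 0.0, 0.0]
[-0.065, -0.067, 0.001] [0.1, 0.0, 0.0]
[-0.067, -0.08, 0.001] [0.1, 0.0, 0.0]
[-0.067, -0.092, 0.001] [0.1, 0.0, 0.0]
[-0.065, -0.104, 0.001] [0.1, 0.0, 0.0]
[-0.062, -0.116, 0.001] [0.1, 0.0, 0.0]
```

carry_out --motion '[{"xyz":[-0.012,-0.004,0],"angular":[0,0,0]},{"xyz":[-0.023,-0.009,0],"angular":[0,0,0]},{"xyz":[-0.033,-0.016,0],"angular":[0,0,0]},{"xyz":[-0.042,-0.025,0],"angular":[0,0,0]},{"xyz":[-0.05,-0.034,0],"angular":[0,0,0]},{"xyz":[-0.056,-0.044,0],"angular":[0,0,0]},{"xyz":[-0.061,-0.056,0],"angular":[0,0,0]},{"xyz":[-0.065,-0.067,0],"angular":[0,0,0]},{"xyz":[-0.067,-0.08,0],"angular":[0,0,0]},{"xyz":[-0.067,-0.092,0],"angular":[0,0,0]},{"xyz":[-0.065,-0.104,0],"angular":[0,0,0]},{"xyz":[-0.062,-0.116,0],"angular":[0,0,0]}]'

```text
clock: 4.2
position: [0.4731, 0.0656, 0.03]
ee_rot: [0.673, 0.74, -0.0, 0.001]
ft_force: [3.1, -0.8, 3.0]
grip_width: 0.179
grasp_force: 21.9
```

carry_out --motion '[{"xyz":[0,0,0],"angular":[0,0,0]},{"xyz":[0,0,0],"angular":[0,0,0]},{"xyz":[0,0,0],"angular":[0,0,0]},{"xyz":[0,0,0],"angular":[0,0,0]},{"xyz":[0,0,0],"angular":[0,0,0]},{"xyz":[0,0,-0.03],"angular":[0,0,0]},{"xyz":[0,0,-0.07],"angular":[0,0,0]},{"xyz":[0,0,-0.11],"angular":[0,0,0]}]' --hand 1

```text
clock: 5.0
position: [0.4723, 0.0676, 0.1406]
ee_rot: [0.672, 0.741, -0.0, -0.001]
ft_force: [0.5, -0.0, 0.3]
grip_width: 1.004
grasp_force: 0.0
```

```bash
python3 - <<'E'
from h import *
c=snap('top','top1.png')
im=cv2.resize(c['img'][120:280,125:385,::-1],None,fx=3,fy=3,interpolation=cv2.INTER_CUBIC)
cv2.imwrite('pics/crop1.png',cv2.convertScaleAbs(im,alpha=1.6))
rows((.624,-.027,.14,82),(.624,-.027,.03,82))
E
```

```text
[-0.11, 0.138, 0.008] [0.4, -0.0, 13.6]
[-0.11, 0.138, 0.118] [0.4, -0.0, 13.6]
```

View pics/crop1.png

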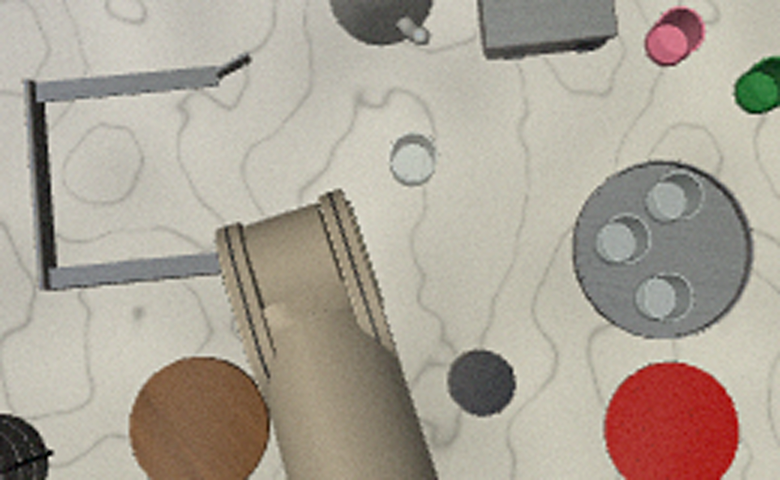

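The arm covers the keeper, but the knob followed the full arc and the glass, tray and jar are undisturbed. Next I pick up the loose glass.

carry_out --motion '[{"xyz":[-0.03,0.038,0],"angular":[0,0,5]},{"xyz":[-0.06,0.076,0],"angular":[0,0,13.5]},{"xyz":[-0.09,0.113,0],"angular":[0,0,13.5]},{"xyz":[-0.11,0.138,0.01],"angular":[0,0,13.5]},{"xyz":[-0.11,0.138,0.025],"angular":[0,0,13.5]},{"xyz":[-0.11,0.138,0.05],"angular":[0,0,13.5]},{"xyz":[-0.11,0.138,0.08],"angular":[0,0,13.5]},{"xyz":[-0.11,0.138,0.105],"angular":[0,0,13.5]},{"xyz":[-0.11,0.138,0.115],"angular":[0,0,13.5]},{"xyz":[-0.11,0.138,0.115],"angular":[0,0,13.5]}]'

```text
clock: 6.05
position: [0.6195, -0.0284, 0.0232]
ee_rot: [0.754, 0.657, -0.001, -0.001]
ft_force: [0.3, -0.1, 0.9]
grip_width: 1.002
grasp_force: 0.0
```

carry_out --motion '[{"xyz":[0,0,0],"angular":[0,0,0]},{"xyz":[0,0,0],"angular":[0,0,0]},{"xyz":[0,0,0],"angular":[0,0,0]},{"xyz":[0,0,0],"angular":[0,0,0]},{"xyz":[0,0,0],"angular":[0,0,0]},{"xyz":[0,0,0],"angular":[0,0,0]},{"xyz":[0,0,-0.02],"angular":[0,0,0]},{"xyz":[0,0,-0.05],"angular":[0,0,0]},{"xyz":[0,0,-0.09],"angular":[0,0,0]},{"xyz":[0,0,-0.11],"angular":[0,0,0]},{"xyz":[0,0,-0.11],"angular":[0,0,0]}]' --hand 0 --grip_force 25

```text
clock: 7.15
position: [0.6228, -0.0286, 0.139]
ee_rot: [0.754, 0.656, 0.002, 0.002]
ft_force: [-0.1, 0.5, -1.1]
grip_width: 0.628
grasp_force: 26.8
```

```bash
python3 - <<'E'
from h import *
for n in('top','side'):
    c=snap(n,n+'2.png')
    if n=='top': a=cv2.resize(c['img'][120:280,200:400,::-1],None,fx=2,fy=2,interpolation=cv2.INTER_CUBIC)
    else: b=cv2.resize(c['img'][100:260,160:360,::-1],None,fx=2,fy=2,interpolation=cv2.INTER_CUBIC)
cv2.imwrite('pics/pair2.png',cv2.convertScaleAbs(np.hstack([a,b]),alpha=1.5))
o=get_obs();print(o['position'],o['clock'])
rows((.514,-.357,.14,82),(.514,-.357,.031,82))
E
```

```text
[ 0.6207576  -0.02897588  0.13494063] 7.25
[-0.34, -0.06, -0.005] [0.1, 0.0, 0.0]
[-0.34, -0.06, 0.104] [0.1, 0.0, 0.0]
```

View pics/pair2.png

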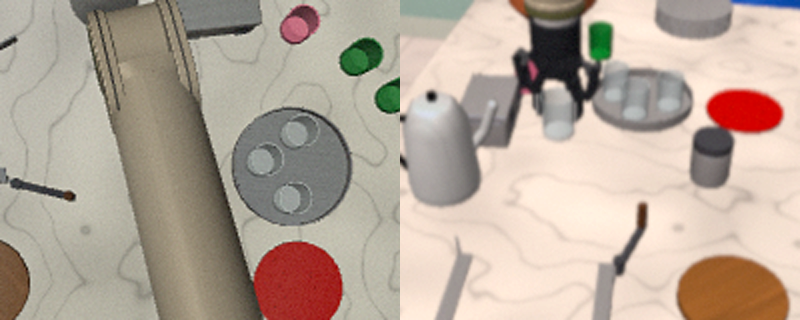

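Both views show the glass held upright and the keeper bar swung out. Now I carry the glass to the empty place.

carry_out --motion '[{"xyz":[-0.015,-0.003,0],"angular":[0,0,0]},{"xyz":[-0.05,-0.009,0],"angular":[0,0,0]},{"xyz":[-0.095,-0.017,0],"angular":[0,0,0]},{"xyz":[-0.14,-0.025,0],"angular":[0,0,0]},{"xyz":[-0.185,-0.033,0],"angular":[0,0,0]},{"xyz":[-0.23,-0.041,0],"angular":[0,0,0]},{"xyz":[-0.275,-0.049,0],"angular":[0,0,0]},{"xyz":[-0.31,-0.055,0],"angular":[0,0,0]},{"xyz":[-0.332,-0.059,0],"angular":[0,0,0]},{"xyz":[-0.341,-0.06,0.005],"angular":[0,0,0]},{"xyz":[-0.341,-0.06,0.02],"angular":[0,0,0]},{"xyz":[-0.341,-0.06,0.04],"angular":[0,0,0]}]'

```text
clock: 8.45
position: [0.5146, -0.3568, 0.0933]
ee_rot: [0.754, 0.657, 0.0, -0.0]
ft_force: [0.1, 0.7, -0.7]
grip_width: 0.625
grasp_force: 26.8
```

```bash
python3 - <<'E'
from h import *
for n in('top','side'):
    c=snap(n,n+'3.png')
    if n=='top': a=cv2.resize(c['img'][150:260,290:400,::-1],None,fx=3.5,fy=3.5,interpolation=cv2.INTER_CUBIC)
    else: b=cv2.resize(c['img'][100:210,220:330,::-1],None,fx=3.5,fy=3.5,interpolation=cv2.INTER_CUBIC)
cv2.imwrite('pics/pair3.png',cv2.convertScaleAbs(np.hstack([a,b]),alpha=1.5))
o=get_obs();print(o['position'],o['clock'])
rows((.514,-.358,.031,82))
E
```

```text
[ 0.51275154 -0.35511052  0.09044937] 8.55
[-0.003, 0.002, 0.059] [-0.3, -0.2, 0.2]
```

View pics/pair3.png

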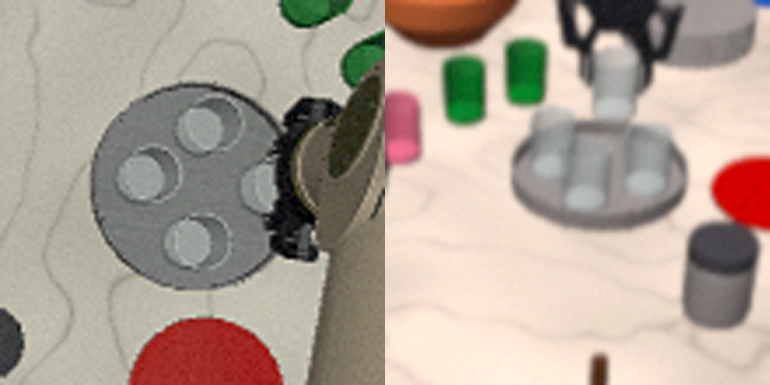

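The held glass is above the empty corner and clear of its neighbours (left panel, about (262,187)). Now I lower it.

carry_out --motion '[{"xyz":[0,0.001,0.015],"angular":[0,0,0]},{"xyz":[0,0.001,0.03],"angular":[0,0,0]},{"xyz":[0,0.001,0.042],"angular":[0,0,0]},{"xyz":[0,0.001,0.05],"angular":[0,0,0]},{"xyz":[0,0.001,0.055],"angular":[0,0,0]},{"xyz":[0,0.001,0.058],"angular":[0,0,0]},{"xyz":[0,0.001,0.06],"angular":[0,0,0]},{"xyz":[0,0.001,0.06],"angular":[0,0,0]},{"xyz":[0,0.001,0.06],"angular":[0,0,0]}]'

```text
clock: 9.45
position: [0.5153, -0.3586, 0.035]
ee_rot: [0.754, 0.656, 0.0, 0.0]
ft_force: [0.2, -1.1, -1.0]
grip_width: 0.629
grasp_force: 26.9
```

carry_out --motion '[{"xyz":[0,0,0.002],"angular":[0,0,0]},{"xyz":[0,0,0.004],"angular":[0,0,0]},{"xyz":[0,0,0.005],"angular":[0,0,0]},{"xyz":[0,0,0.005],"angular":[0,0,0]}]'

```text
clock: 9.85
position: [0.5151, -0.3586, 0.0303]
ee_rot: [0.754, 0.656, -0.0, 0.0]
ft_force: [-2.1, 1.1, 5.9]
grip_width: 0.626
grasp_force: 27.2
```

carry_out --motion '[{"xyz":[0,0,0],"angular":[0,0,0]},{"xyz":[0,0,0],"angular":[0,0,0]},{"xyz":[0,0,0],"angular":[0,0,0]},{"xyz":[0,0,0],"angular":[0,0,0]},{"xyz":[0,0,0],"angular":[0,0,0]},{"xyz":[0,0,-0.015],"angular":[0,0,0]},{"xyz":[0,0,-0.04],"angular":[0,0,0]},{"xyz":[0,0,-0.08],"angular":[0,0,0]},{"xyz":[0,0,-0.1],"angular":[0,0,0]}]' --hand 0.95

```text
clock: 10.75
position: [0.5164, -0.3588, 0.1342]
ee_rot: [0.754, 0.656, 0.001, 0.002]
ft_force: [0.2, -0.5, -0.1]
grip_width: 0.949
grasp_force: 0.0
```

```bash
python3 - <<'E'
from h import *
rows((.470,-.477,.12,73.7),(.470,-.477,.01,73.7))
E
```

```text
[-0.123, -0.03, 0.014] [0.2, 0.1, 8.4]
[-0.123, -0.03, 0.124] [0.2, 0.1, 8.4]
```

carry_out --motion '[{"xyz":[-0.035,-0.008,0],"angular":[0,0,4]},{"xyz":[-0.08,-0.02,0],"angular":[0,0,8.4]},{"xyz":[-0.115,-0.028,0.005],"angular":[0,0,8.4]},{"xyz":[-0.123,-0.03,0.03],"angular":[0,0,8.4]},{"xyz":[-0.123,-0.03,0.06],"angular":[0,0,8.4]},{"xyz":[-0.123,-0.03,0.09],"angular":[0,0,8.4]},{"xyz":[-0.123,-0.03,0.11],"angular":[0,0,8.4]},{"xyz":[-0.123,-0.03,0.12],"angular":[0,0,8.4]},{"xyz":[-0.123,-0.03,0.125],"angular":[0,0,8.4]},{"xyz":[-0.123,-0.03,0.125],"angular":[0,0,8.4]}]' --hand 0.7

```text
clock: 11.75
position: [0.4686, -0.4762, 0.0052]
ee_rot: [0.8, 0.599, 0.0, 0.0]
ft_force: [-0.5, 0.6, 0.1]
grip_width: 0.701
grasp_force: 0.0
```

```bash
python3 - <<'E'
from h import *
for n in('top','side'):
    c=snap(n,n+'4.png')
    if n=='top': a=cv2.resize(c['img'][150:260,290:400,::-1],None,fx=3.5,fy=3.5,interpolation=cv2.INTER_CUBIC)
    else: b=cv2.resize(c['img'][80:190,240:350,::-1],None,fx=3.5,fy=3.5,interpolation=cv2.INTER_CUBIC)
cv2.imwrite('pics/pair4.png',cv2.convertScaleAbs(np.hstack([a,b]),alpha=1.5))
o=get_obs();print(o['position'],o['clock'],o['ft_force'])
E
```

```text
[ 0.46899177 -0.47662657  0.00606628] 11.85 [ 0.68133933 -0.91125793  0.63333115]
```

View pics/pair4.png

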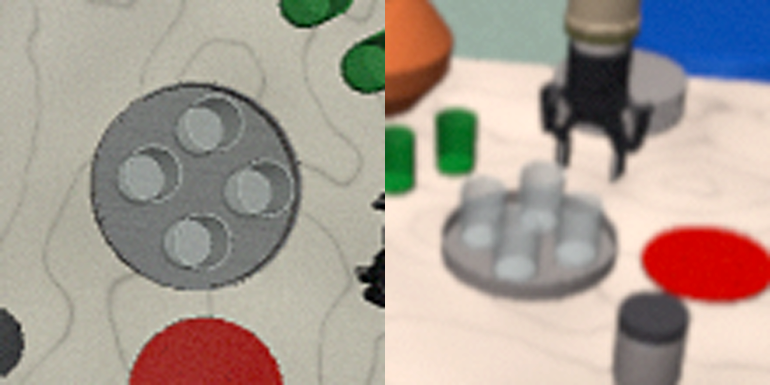

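All four glasses stand on the tray, and the fingers are behind it near the ledge. Now I plan the push path: a Bezier onto the holder axis with the open fingers cradling the rim.

```bash
cat > path.py <<'E'
from h import *
home=np.array([.603,.2797]); d=np.array([np.cos(np.radians(95.5)),np.sin(np.radians(95.5))])
D=.107
def build():
    C0=np.array([.521,-.303]); P=home-.28*d; E=home-.2*d
    t=np.linspace(0,1,2001)[:,None]; B=(1-t)**2*C0+2*t*(1-t)*P+t*t*E
    h0=(P-C0)/np.linalg.norm(P-C0)
    pre=C0-h0*np.linspace(.073,0,200,endpoint=False)[:,None]   # before contact
    post=E+d*np.linspace(0,.2,400)[1:,None]
    C=np.vstack([pre,B,post]); s=np.r_[0,np.cumsum(np.linalg.norm(np.diff(C,axis=0),axis=1))]
    g=np.gradient(C,axis=0); h=np.unwrap(np.arctan2(g[:,1],g[:,0])); return s,C,h
def pose(sv):
    s,C,h=build(); c=np.array([np.interp(sv,s,C[:,i]) for i in(0,1)]); a=np.interp(sv,s,h)
    return np.r_[c-D*np.array([np.cos(a),np.sin(a)]),.009,np.degrees(a)]
def chain(ref,ss):
    r0=R.from_euler('z',ref[3],degrees=True)*R.from_euler('x',180,degrees=True)
    for v in ss:
        q=pose(v); print(round(v,3),np.round(r0.inv().apply(q[:3]-ref[:3]),3).tolist(),round(-(q[3]-ref[3]),1))
E
python3 - <<'E'
from path import *
s,C,h=build(); print(s[-1],np.degrees(h[0]),pose(0))
o=get_obs(); r0=R.from_quat(o['ee_rot']).as_matrix(); ref=np.r_[o['position'],np.degrees(np.arctan2(r0[1,0],r0[0,0]))]; print(ref)
chain(ref,[.0,.02,.04,.055,.065,.072,.08,.09,.10,.11,.12,.132])
print();chain(pose(.132),np.linspace(.144,.276,12))
print();chain(pose(.276),np.linspace(.288,.42,12))
E
```

```text
0.6714272230044492 70.3011748518889 [ 4.60326328e-01 -4.72465942e-01  9.00000000e-03  7.03011749e+01]
[ 4.68991773e-01 -4.76626571e-01  6.06627668e-03  7.36383787e+01]
0.0 [0.002, -0.009, -0.003] 3.3
0.02 [0.022, -0.008, -0.003] 3.3
0.04 [0.041, -0.007, -0.003] 3.3
0.055 [0.056, -0.006, -0.003] 3.3
0.065 [0.066, -0.006, -0.003] 3.3
0.072 [0.073, -0.005, -0.003] 3.3
0.08 [0.081, -0.005, -0.003] 3.3
0.09 [0.091, -0.004, -0.003] 3.2
0.1 [0.101, -0.003, -0.003] 3.1
0.11 [0.111, -0.003, -0.003] 3.0
0.12 [0.121, -0.002, -0.003] 2.9
0.132 [0.133, -0.001, -0.003] 2.7

0.144 [0.012, 0.0, 0.0] -0.1
0.156 [0.024, 0.0, 0.0] -0.3
0.168 [0.036, 0.001, 0.0] -0.5
0.18 [0.048, 0.001, 0.0] -0.6
0.192 [0.06, 0.001, 0.0] -0.8
0.204 [0.072, 0.001, 0.0] -1.0
0.216 [0.084, 0.001, 0.0] -1.2
0.228 [0.096, 0.002, 0.0] -1.4
0.24 [0.108, 0.002, 0.0] -1.7
0.252 [0.12, 0.002, 0.0] -1.9
0.264 [0.132, 0.002, 0.0] -2.2
0.276 [0.144, 0.002, 0.0] -2.5

0.288 [0.012, 0.001, 0.0] -0.3
0.3 [0.024, 0.001, 0.0] -0.7
0.312 [0.036, 0.002, 0.0] -1.0
0.324 [0.048, 0.002, 0.0] -1.5
0.336 [0.06, 0.003, 0.0] -1.9
0.348 [0.072, 0.003, 0.0] -2.5
0.36 [0.084, 0.004, 0.0] -3.1
0.372 [0.096, 0.004, 0.0] -3.7
0.384 [0.108, 0.005, 0.0] -4.5
0.396 [0.12, 0.006, 0.0] -5.5
0.408 [0.133, 0.006, 0.0] -6.6
0.42 [0.145, 0.007, 0.0] -8.0
```

carry_out --motion '[{"xyz":[0.002,-0.009,-0.003],"angular":[0,0,3.3]},{"xyz":[0.022,-0.008,-0.003],"angular":[0,0,3.3]},{"xyz":[0.041,-0.007,-0.003],"angular":[0,0,3.3]},{"xyz":[0.056,-0.006,-0.003],"angular":[0,0,3.3]},{"xyz":[0.066,-0.006,-0.003],"angular":[0,0,3.3]},{"xyz":[0.073,-0.005,-0.003],"angular":[0,0,3.3]},{"xyz":[0.081,-0.005,-0.003],"angular":[0,0,3.3]},{"xyz":[0.091,-0.004,-0.003],"angular":[0,0,3.2]},{"xyz":[0.101,-0.003,-0.003],"angular":[0,0,3.1]},{"xyz":[0.111,-0.003,-0.003],"angular":[0,0,3]},{"xyz":[0.121,-0.002,-0.003],"angular":[0,0,2.9]},{"xyz":[0.133,-0.001,-0.003],"angular":[0,0,2.7]}]'

```text
clock: 13.05
position: [0.504, -0.3505, 0.0078]
ee_rot: [0.815, 0.579, -0.001, 0.001]
ft_force: [-1.8, -4.8, 2.0]
grip_width: 0.701
grasp_force: 2.9
```

```bash
python3 - <<'E'
from h import *
c=snap('side','side5.png'); im=c['img'][60:210,200:380,::-1]
cv2.imwrite('pics/s5.png',cv2.convertScaleAbs(cv2.resize(im,None,fx=4,fy=4,interpolation=cv2.INTER_CUBIC),alpha=1.5))
o=get_obs();print(o['position'],o['ft_force'])
E
```

```text
[ 0.50533683 -0.34742414  0.00785946] [ 0.05858662 -1.34587958  0.85124996]
```

View pics/s5.png

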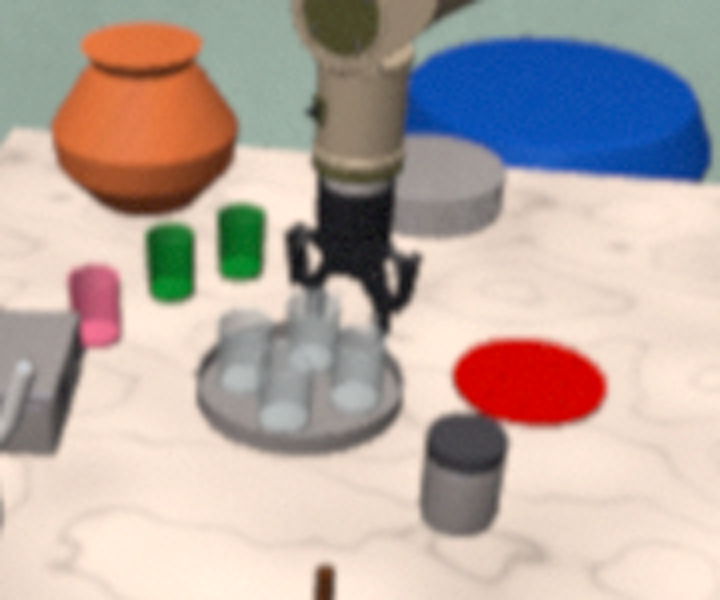

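The tray is moving at about 5 N with all glasses upright and the fingers centred behind it, so I carry on.

carry_out --motion '[{"xyz":[0.012,0,0],"angular":[0,0,-0.1]},{"xyz":[0.024,0,0],"angular":[0,0,-0.3]},{"xyz":[0.036,0.001,0],"angular":[0,0,-0.5]},{"xyz":[0.048,0.001,0],"angular":[0,0,-0.6]},{"xyz":[0.06,0.001,0],"angular":[0,0,-0.8]},{"xyz":[0.072,0.001,0],"angular":[0,0,-1]},{"xyz":[0.084,0.001,0],"angular":[0,0,-1.2]},{"xyz":[0.096,0.002,0],"angular":[0,0,-1.4]},{"xyz":[0.108,0.002,0],"angular":[0,0,-1.7]},{"xyz":[0.12,0.002,0],"angular":[0,0,-1.9]},{"xyz":[0.132,0.002,0],"angular":[0,0,-2.2]},{"xyz":[0.144,0.002,0],"angular":[0,0,-2.5]}]'

```text
clock: 14.3
position: [0.5533, -0.2147, 0.0078]
ee_rot: [0.802, 0.597, -0.001, 0.001]
ft_force: [-1.6, -5.9, 2.4]
grip_width: 0.699
grasp_force: 3.2
```

```bash
cat > trk.py <<'E'
from h import *
import sys
# tray tracker: grey low-saturation blob with the size of the tray, near a given world guess
def trk(g,f):
    c=snap('top',f); hsv=cv2.cvtColor(c['img'],cv2.COLOR_RGB2GRAY); gx=proj(c,(g[0],g[1],.024))
    rpx=.1*c['fx']/(1.35-.024); gy=cv2.GaussianBlur(hsv.astype(np.float32),(0,0),1)
    sx,sy=cv2.Sobel(gy,5,1,0),cv2.Sobel(gy,5,0,1); th=np.linspace(0,2*np.pi,240,endpoint=False); best=[]
    for dx in np.arange(-.03,.0301,.001):
        for dy in np.arange(-.03,.0301,.001):
            p=np.array([proj(c,(g[0]+dx+.1*np.cos(t),g[1]+dy+.1*np.sin(t),.024)) for t in th[::5]],np.float32)
            q=np.array([np.cos(th[::5]),np.sin(th[::5])]).T
            x=cv2.remap(sx,p[:,:1].copy(),p[:,1:].copy(),1)[:,0]; y=cv2.remap(sy,p[:,:1].copy(),p[:,1:].copy(),1)[:,0]
            # outward dir in image: world +x = up, +y = left
            gr=np.clip(x*-q[:,1]+y*-q[:,0],-40,60); best.append((gr.mean(),g[0]+dx,g[1]+dy))
    best.sort(reverse=True); return best[0]
E
python3 - <<'E'
from trk import *
from path import *
o=get_obs();print(o['position'],o['ft_force'],o['clock'])
s,C,h=build();g=[np.interp(.276,s,C[:,0]),np.interp(.276,s,C[:,1])]; print(g,trk(g,'top6.png'))
E
```

```text
[ 0.55334391 -0.21474516  0.00777229] [-1.56549711 -5.92437885  2.44609357] 14.3
[np.float64(0.5850989209382013), np.float64(-0.11041049001637444)] (np.float64(47.48204966554082), np.float64(0.5830989209382013), np.float64(-0.10941049001637441))
```

carry_out --motion '[{"xyz":[0.012,0.001,0],"angular":[0,0,-0.3]},{"xyz":[0.024,0.001,0],"angular":[0,0,-0.7]},{"xyz":[0.036,0.002,0],"angular":[0,0,-1]},{"xyz":[0.048,0.002,0],"angular":[0,0,-1.5]},{"xyz":[0.06,0.003,0],"angular":[0,0,-1.9]},{"xyz":[0.072,0.003,0],"angular":[0,0,-2.5]},{"xyz":[0.084,0.004,0],"angular":[0,0,-3.1]},{"xyz":[0.096,0.004,0],"angular":[0,0,-3.7]},{"xyz":[0.108,0.005,0],"angular":[0,0,-4.5]},{"xyz":[0.12,0.006,0],"angular":[0,0,-5.5]},{"xyz":[0.133,0.006,0],"angular":[0,0,-6.6]},{"xyz":[0.145,0.007,0],"angular":[0,0,-8]}]'

```text
clock: 15.55
position: [0.6018, -0.0779, 0.0077]
ee_rot: [0.758, 0.652, -0.001, 0.001]
ft_force: [-0.6, -5.9, 2.1]
grip_width: 0.7
grasp_force: 3.4
```

```bash
python3 - <<'E'
from trk import *
from path import *
o=get_obs();print(o['position'],o['ft_force'],o['clock'],pose(.42))
s,C,h=build();g=[np.interp(.42,s,C[:,0]),np.interp(.42,s,C[:,1])]; t=trk(g,'top7.png'); print(g,t)
r=np.array(t[1:])-home; n=np.array([-d[1],d[0]]); print('holder',r@d,r@n)
chain(pose(.42),np.linspace(.43,.48,6))
E
```

```text
[ 0.60182469 -0.07787406  0.00774568] [-0.62486291 -5.94895424  2.09219149] 15.55 [ 6.03027999e-01 -7.63786172e-02  9.00000000e-03  8.13459348e+01]
[np.float64(0.6191281047588537), np.float64(0.029403170317572655)] (np.float64(48.875006177754095), np.float64(0.6181281047588537), np.float64(0.02740317031757268))
holder -0.2525852697107969 0.009123121533915592
0.43 [0.01, 0.003, 0.0] -1.4
0.44 [0.02, 0.005, 0.0] -3.2
0.45 [0.03, 0.009, 0.0] -5.5
0.46 [0.041, 0.014, 0.0] -8.7
0.47 [0.053, 0.02, 0.0] -13.3
0.48 [0.063, 0.019, 0.0] -14.2
```

carry_out --motion '[{"xyz":[0.01,0.003,0],"angular":[0,0,-1.4]},{"xyz":[0.02,0.005,0],"angular":[0,0,-3.2]},{"xyz":[0.025,0.007,0],"angular":[0,0,-4.3]},{"xyz":[0.03,0.009,0],"angular":[0,0,-5.5]},{"xyz":[0.036,0.012,0],"angular":[0,0,-7]},{"xyz":[0.041,0.014,0],"angular":[0,0,-8.7]},{"xyz":[0.047,0.017,0],"angular":[0,0,-11]},{"xyz":[0.053,0.02,0],"angular":[0,0,-13.3]},{"xyz":[0.057,0.02,0],"angular":[0,0,-14]}]'

```text
clock: 16.5
position: [0.6307, -0.0241, 0.0077]
ee_rot: [0.673, 0.74, -0.0, 0.001]
ft_force: [1.5, -6.2, 1.8]
grip_width: 0.7
grasp_force: 3.2
```

```bash
python3 - <<'E'
from trk import *
from path import *
o=get_obs();print(o['position'],o['ee_rot'],o['ft_force'],o['clock'])
s,C,h=build();g=[np.interp(.475,s,C[:,0]),np.interp(.475,s,C[:,1])]; t=trk(g,'top8.png'); print(g,t)
n=np.array([-d[1],d[0]]); r=np.array(t[1:])-home;  print('tray holder',r@d,r@n); r=o['position'][:2]-home; print('tcp',r@d,r@n)
c=load('top'); im=c['img'][110:280,120:320,::-1].copy(); im=cv2.convertScaleAbs(cv2.resize(im,None,fx=3.5,fy=3.5,interpolation=cv2.INTER_CUBIC),alpha=1.5)
H=lambda x,y,z: np.r_[home+x*d+y*n,z]
q=lambda p: tuple(int(v) for v in (proj(c,p)-[120,110]+.5)*3.5)
for y in(92,-92): cv2.line(im,q(H(-.1,y/1e3,.034)),q(H(.1,y/1e3,.034)),(0,0,255),1)
for y in(114,-114): cv2.line(im,q(H(-.1,y/1e3,.034)),q(H(.1,y/1e3,.034)),(0,255,0),1)
cv2.line(im,q(H(.1005,-.1,.05)),q(H(.1005,.1,.05)),(255,0,0),1)
cv2.polylines(im,[np.array([q(np.r_[np.array(t[1:])+.1*np.array([np.cos(a),np.sin(a)]),.024]) for a in np.linspace(0,6.28,60)])],True,(0,255,255),1)
cv2.imwrite('pics/ov8.png',im)
E
```

```text
[ 0.63074793 -0.0240535   0.00773093] [ 6.72958956e-01  7.39679365e-01 -2.09468300e-04  7.97694903e-04] [ 1.51107182 -6.18604734  1.83294823] 16.5
[np.float64(0.6218267150043182), np.float64(0.08417708896555975)] (np.float64(49.12042801685286), np.float64(0.6208267150043182), np.float64(0.08217708896555978))
tray holder -0.19832216964865274 0.0011870877034076829
tcp -0.3050145999282952 0.001493301003259868
```

View pics/ov8.png

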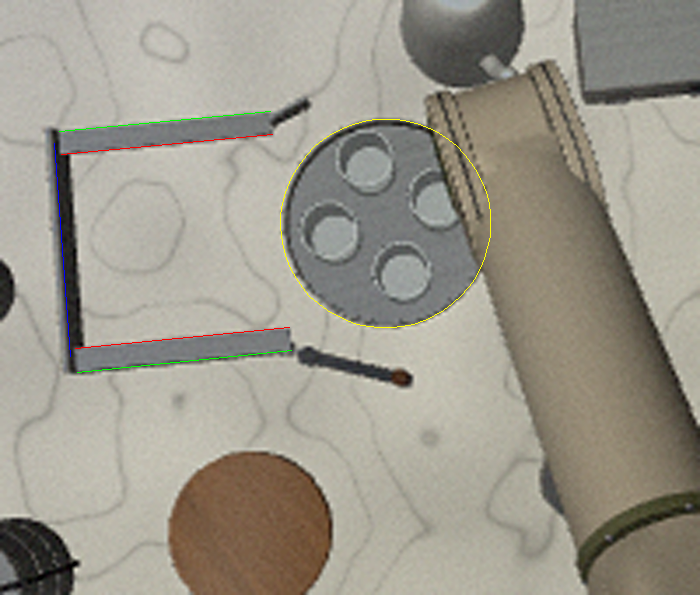

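The overlay fits well: red/green lines lie on the lips and walls, the yellow circle on the tray (about 1 mm off axis), and the keeper is clear at (350,367). Now I push in straight.

carry_out --motion '[{"xyz":[0.012,0,0],"angular":[0,0,0]},{"xyz":[0.024,0.001,0],"angular":[0,0,0]},{"xyz":[0.036,0.001,0],"angular":[0,0,0]},{"xyz":[0.048,0.001,0],"angular":[0,0,0]},{"xyz":[0.06,0.001,0],"angular":[0,0,0]},{"xyz":[0.071,0.001,0],"angular":[0,0,0]},{"xyz":[0.082,0.001,0],"angular":[0,0,0]},{"xyz":[0.093,0.001,0],"angular":[0,0,0]},{"xyz":[0.104,0.001,0],"angular":[0,0,0]},{"xyz":[0.115,0.001,0],"angular":[0,0,0]},{"xyz":[0.126,0.001,0],"angular":[0,0,0]},{"xyz":[0.135,0.001,0],"angular":[0,0,0]}]'

```text
clock: 17.75
position: [0.6186, 0.1106, 0.0077]
ee_rot: [0.673, 0.739, -0.001, 0.001]
ft_force: [0.1, -7.6, 3.4]
grip_width: 0.706
grasp_force: 3.8
```

carry_out --motion '[{"xyz":[0.01,0,0],"angular":[0,0,0]},{"xyz":[0.02,0,0],"angular":[0,0,0]},{"xyz":[0.03,0,0],"angular":[0,0,0]},{"xyz":[0.038,0,0],"angular":[0,0,0]},{"xyz":[0.044,0,0],"angular":[0,0,0]},{"xyz":[0.05,0,0],"angular":[0,0,0]},{"xyz":[0.054,0,0],"angular":[0,0,0]}]'

```text
clock: 18.45
position: [0.6135, 0.1641, 0.0076]
ee_rot: [0.673, 0.739, -0.001, 0.001]
ft_force: [1.0, -7.6, 4.4]
grip_width: 0.698
grasp_force: 4.0
```

```bash
python3 - <<'E'
from trk import *
from path import *
o=get_obs();print(o['position'],o['ft_force'],o['clock'])
t=trk(home-.01*d,'top9.png'); print(t)
n=np.array([-d[1],d[0]]); r=np.array(t[1:])-home;  print('tray holder',r@d,r@n); r=o['position'][:2]-home; print('tcp',r@d,r@n)
E
```

```text
[0.61351388 0.1640544  0.0076033 ] [ 0.96139038 -7.58462141  4.40992635] 18.45
(np.float64(22.536493879205107), np.float64(0.6039584575252023), np.float64(0.26774603801632824))
tray holder -0.011990792396734343 0.00019169150504039155
tcp -0.11612090003929185 0.0006186590671831928
```

carry_out --motion '[{"xyz":[0.004,0,0],"angular":[0,0,0]},{"xyz":[0.007,0,0],"angular":[0,0,0]},{"xyz":[0.009,0,0],"angular":[0,0,0]},{"xyz":[0.01,0,0],"angular":[0,0,0]}]'

```text
clock: 18.9
position: [0.6126, 0.1736, 0.0076]
ee_rot: [0.674, 0.739, -0.001, 0.001]
ft_force: [0.2, -7.1, 5.0]
grip_width: 0.702
grasp_force: 4.1
```

Not yet at the stop, so I creep further.

carry_out --motion '[{"xyz":[0.001,0,0],"angular":[0,0,0]},{"xyz":[0.002,0,0],"angular":[0,0,0]},{"xyz":[0.003,0,0],"angular":[0,0,0]}]'

```text
clock: 19.2
position: [0.6126, 0.1748, 0.0076]
ee_rot: [0.674, 0.739, -0.002, 0.002]
ft_force: [0.2, -13.5, 8.0]
grip_width: 0.701
grasp_force: 7.1
```

The force jumped to 13.5 N, so the tray is at the back stop. I back off and go to the knob.

carry_out --motion '[{"xyz":[-0.015,0,0],"angular":[0,0,0]},{"xyz":[-0.045,0,0],"angular":[0,0,0]},{"xyz":[-0.06,0,-0.02],"angular":[0,0,0]},{"xyz":[-0.065,0,-0.06],"angular":[0,0,0]},{"xyz":[-0.07,0,-0.105],"angular":[0,0,0]},{"xyz":[-0.075,-0.03,-0.125],"angular":[0,0,0]},{"xyz":[-0.085,-0.07,-0.13],"angular":[0,0,0]},{"xyz":[-0.092,-0.11,-0.13],"angular":[0,0,0]},{"xyz":[-0.094,-0.14,-0.13],"angular":[0,0,0]},{"xyz":[-0.094,-0.15,-0.12],"angular":[0,0,0]},{"xyz":[-0.094,-0.15,-0.11],"angular":[0,0,0]},{"xyz":[-0.094,-0.15,-0.11],"angular":[0,0,0]}]' --hand 1

```text
clock: 20.4
position: [0.471, 0.0708, 0.1164]
ee_rot: [0.673, 0.74, -0.0, -0.001]
ft_force: [-0.5, 0.0, -0.5]
grip_width: 1.002
grasp_force: 0.0
```

```bash
python3 - <<'E'
from trk import *
from path import *
t=trk(home-.003*d,'top10.png'); n=np.array([-d[1],d[0]]); r=np.array(t[1:])-home;  print('tray holder',r@d,r@n,t[0],get_obs()['clock'])
rows((.472,.0675,.029,95.5))
E
```

```text
tray holder -0.0038995504458469465 0.0010912419508873753 39.910526247842576 20.45
[-0.004, 0.0, 0.088] [-0.1, -0.0, -0.1]
```

carry_out --motion '[{"xyz":[-0.004,0,0.03],"angular":[0,0,0]},{"xyz":[-0.004,0,0.06],"angular":[0,0,0]},{"xyz":[-0.004,0,0.08],"angular":[0,0,0]},{"xyz":[-0.004,0,0.087],"angular":[0,0,0]},{"xyz":[-0.004,0,0.087],"angular":[0,0,0]}]'

```text
clock: 20.95
position: [0.4718, 0.0675, 0.03]
ee_rot: [0.673, 0.74, -0.0, -0.001]
ft_force: [-0.0, -0.5, -0.9]
grip_width: 0.999
grasp_force: 0.0
```

carry_out --motion '[{"xyz":[0,0,0],"angular":[0,0,0]},{"xyz":[0,0,0],"angular":[0,0,0]},{"xyz":[0,0,0],"angular":[0,0,0]},{"xyz":[0,0,0],"angular":[0,0,0]},{"xyz":[0,0,0],"angular":[0,0,0]},{"xyz":[0,0,0],"angular":[0,0,0]},{"xyz":[0,0,0],"angular":[0,0,0]}]' --hand 0 --grip_force 20

```text
clock: 21.65
position: [0.472, 0.067, 0.0309]
ee_rot: [0.673, 0.74, 0.0, 0.0]
ft_force: [-1.5, -2.0, 5.5]
grip_width: 0.18
grasp_force: 22.1
```

```bash
python3 - <<'E'
from h import *
o=get_obs();p=o['position']; pv=np.array([.4940,.1547]); v=p[:2]-pv; a0=np.arctan2(v[1],v[0]); r=np.hypot(*v); print(p,r,np.degrees(a0))
a1=np.radians(5.5)
rows(*[(pv[0]+q*np.cos(a),pv[1]+q*np.sin(a),.029,95.5) for a,q in list(zip(np.linspace(a0,a1,15),np.linspace(r,.09,15)))[1:]])
E
```

```text
[0.47203354 0.06697064 0.03089734] 0.09043763525535473 -104.05721578436257
[-0.003, 0.012, 0.002] [0.0, 0.0, -0.1]
[-0.005, 0.024, 0.002] [0.0, 0.0, -0.1]
[-0.005, 0.036, 0.002] [0.0, 0.0, -0.1]
[-0.003, 0.049, 0.002] [0.0, 0.0, -0.1]
[0.0, 0.061, 0.002] [0.0, 0.0, -0.1]
[0.005, 0.072, 0.002] [0.0, 0.0, -0.1]
[0.012, 0.082, 0.002] [0.0, 0.0, -0.1]
[0.019, 0.092, 0.002] [0.0, 0.0, -0.1]
[0.028, 0.1, 0.002] [0.0, 0.0, -0.1]
[0.039, 0.107, 0.002] [0.0, 0.0, -0.1]
[0.049, 0.113, 0.002] [0.0, 0.0, -0.1]
[0.061, 0.117, 0.002] [0.0, 0.0, -0.1]
[0.073, 0.119, 0.002] [0.0, 0.0, -0.1]
[0.085, 0.12, 0.002] [0.0, 0.0, -0.1]
```

carry_out --motion '[{"xyz":[-0.003,0.012,0],"angular":[0,0,0]},{"xyz":[-0.005,0.024,0],"angular":[0,0,0]},{"xyz":[-0.005,0.036,0],"angular":[0,0,0]},{"xyz":[-0.003,0.049,0],"angular":[0,0,0]},{"xyz":[0,0.061,0],"angular":[0,0,0]},{"xyz":[0.005,0.072,0],"angular":[0,0,0]},{"xyz":[0.012,0.082,0],"angular":[0,0,0]},{"xyz":[0.019,0.092,0],"angular":[0,0,0]},{"xyz":[0.028,0.1,0],"angular":[0,0,0]},{"xyz":[0.039,0.107,0],"angular":[0,0,0]},{"xyz":[0.049,0.113,0],"angular":[0,0,0]},{"xyz":[0.061,0.117,0],"angular":[0,0,0]}]'

```text
clock: 22.85
position: [0.5824, 0.1398, 0.0304]
ee_rot: [0.673, 0.74, -0.0, -0.0]
ft_force: [-4.9, -2.2, 3.7]
grip_width: 0.181
grasp_force: 22.4
```

carry_out --motion '[{"xyz":[0.012,0.002,0],"angular":[0,0,0]},{"xyz":[0.02,0.003,0],"angular":[0,0,0]},{"xyz":[0.024,0.003,0],"angular":[0,0,0]},{"xyz":[0.026,0.003,0],"angular":[0,0,0]},{"xyz":[0.026,0.003,0],"angular":[0,0,0]}]'

```text
clock: 23.35
position: [0.5828, 0.1614, 0.0302]
ee_rot: [0.674, 0.739, -0.003, 0.001]
ft_force: [-6.4, -14.6, 6.8]
grip_width: 0.18
grasp_force: 22.8
```

```bash
python3 - <<'E'
from path import *
o=get_obs();p=o['position'][:2]; print(p,o['ft_force'],o['grip_width']); n=np.array([-d[1],d[0]])
print('knob in holder',(p-home)@d,(p-home)@n)
E
```

```text
[0.58282495 0.16143461] [ -6.39603345 -14.58009768   6.82796355] 0.18046077635249977
knob in holder -0.11578722341536368 0.03141739982679057
```

Reaction force of about 15 N: the keeper is at its shut stop. I release and retreat.

carry_out --motion '[{"xyz":[-0.002,0,0],"angular":[0,0,0]},{"xyz":[-0.002,0,0],"angular":[0,0,0]},{"xyz":[-0.002,0,0],"angular":[0,0,0]},{"xyz":[-0.002,0,0],"angular":[0,0,0]},{"xyz":[-0.002,0,0],"angular":[0,0,0]},{"xyz":[-0.002,0,-0.02],"angular":[0,0,0]},{"xyz":[-0.002,0,-0.05],"angular":[0,0,0]},{"xyz":[-0.002,0,-0.1],"angular":[0,0,0]},{"xyz":[-0.04,0,-0.12],"angular":[0,0,0]},{"xyz":[-0.09,0,-0.12],"angular":[0,0,0]},{"xyz":[-0.14,0,-0.12],"angular":[0,0,0]},{"xyz":[-0.18,0,-0.12],"angular":[0,0,0]}]' --hand 1

```text
clock: 24.55
position: [0.6002, -0.0174, 0.1509]
ee_rot: [0.673, 0.739, -0.0, 0.001]
ft_force: [0.1, 0.1, -0.9]
grip_width: 1.001
grasp_force: 0.0
```

```bash
python3 - <<'E'
from h import *
for n in('top','side'):
    c=snap(n,n+'11.png')
    if n=='top': a=cv2.resize(c['img'][115:245,120:250,::-1],(400,400),interpolation=cv2.INTER_CUBIC)
    else: b=cv2.resize(c['img'][190:320,160:290,::-1],(400,400),interpolation=cv2.INTER_CUBIC)
cv2.imwrite('pics/pair11.png',cv2.convertScaleAbs(np.hstack([a,b]),alpha=1.5))
E
```

```text
(no output)
```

View pics/pair11.png

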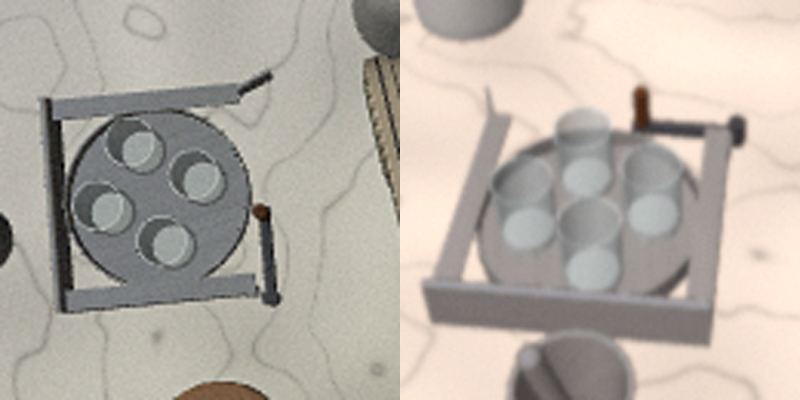

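The tray is against the back stop with four glasses standing, and the keeper is across the mouth (knob (262,212), pivot (271,298)). I check its angle numerically and hand in if it is shut.

```bash
python3 - <<'E'
from path import *
c=load('top'); f=lambda x,y,z: ray(c,120+(x+.5)*130/400-.5,115+(y+.5)*130/400-.5,z)[:2]
k=f(262,212,.062); n=np.array([-d[1],d[0]]); r=k-home; phi=(-.114-r@d)/.09
print('knob',r@d,r@n,'phi',phi)
if phi<.08: print(hand_in())
E
```

```text
knob -0.11684390946151502 0.0324241459479309 phi 0.03159899401683347
the job is handed in; nothing more can be done
None
```

The job is handed in: the loose glass is on the tray, the tray is at the back stop with all four glasses standing, and the keeper bar is shut to about 0.03 rad by camera; the simulator returned no verdict.

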